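# Try the end buttons of a printed handset model

### The arm

A 6-joint arm with a two-finger parallel gripper is mounted at the origin on the work surface. World frame = base frame: x ahead of the robot, y to its left, z up, the work surface at z = 0. Lengths are in m, angles in rad, forces in N, time in s.
With the tool pointing down it reaches from about 0.3 to 0.825 m from the base axis. Payload 5.4 kg.
Tool frame: the origin (TCP) lies at the very end of the fingers, on their centre line; the grasp point (between the pads) lies 19 mm behind it; z points along the fingers, y is the line along which they close (so a half turn about z gives the same grasp; the last joint's range is limited). The gripper opens to 92 mm and grips with 3 to 60 N. Pads are 20 mm wide; open, the fingers measure 128 mm over their backs; the gripper's body (75 mm by 189 mm) begins 69 mm behind the grasp point.
Start: joints at [-1.484, 0.158, 1.597, -0, 1.386, -0.21], TCP at [0.168, -0.55, 0.215] pointing down, gripper open.
Joint ranges: [-2.91, 2.91], [-0.94, 2.29], [0.18, 2.7], [-1.29, 4.43], [0.17, 2.64], [-3, 3]. Speed limits (rad/s): [2.57, 2.57, 3.14, 3.14, 3.14, 3.14].

### API

Orientations are given as a rotation vector (axis times angle).
In Python, from workcell import bot gives the robot as it stands. Calls block until the motion is done:
- bot.goto(position, orientation): joint-space move of the TCP to a pose.
- bot.line_to(position, rot=None, max_speed=0.15): straight line of the TCP; rot=None keeps the orientation; max_speed is the mean speed in m/s.
- bot.set_joints(angles): joint-space move.
- bot.set_gripper(opening, newtons=None): opening from 0.0 (shut) to 1.0 (fully open); newtons is the grip in N (None keeps the last); returns when the fingers have stopped.
- bot.hold(seconds).
- bot.inverse_kinematics(position, orientation): joint angles nearest the present ones, or None.
- bot.read_camera(name): name is "scene" or "top" or "wrist"; returns a dict with "pixels" (400x640x3 uint8, blue, green, red), "fx", "fy", "cx", "cy" (pixels), "R" (3x3) and "t" (3): a world point X has camera coordinates R X + t. Camera axes: x right, y down, z forward; pixel columns grow to the right and rows downward; lengths in m; the calibration is good to about 2 mm. A picture is of the moment at which its call begins. There is no depth.
A pose or a line that the arm cannot do raises bot.MotionError and nothing moves.
- bot.job_done(): hands the job in; it is judged then, once.
Readings, each from a call of its own:
- bot.current_clock(): time.
- bot.current_joints(): joint angles.
- bot.current_joint_vel(): joint speeds.
- bot.current_effort(): joint torques, N m.
- bot.current_ee_pos(): TCP position.
- bot.current_tool_rot(): TCP orientation.
- bot.current_contact_force(): force on the tool from outside, world axes, zero at the start.
- bot.current_ft_torque(): the same for the moment, N m.
- bot.current_opening(): opening from 0.0 (shut) to 1.0 (fully open).
- bot.current_grip_force(): force on a finger pad.
Only numpy, scipy, OpenCV 4.12 (cv2) and the standard library are available. Lean on these libraries where they do the work, as an engineer would, in place of code of your own. Each camera call takes 0.05 s, during which the arm holds its last target. There are 200 camera calls.

### The job

Try out the buttons at the two ends of the round-ended black model: with a fingertip gently press its large button right down and let it spring back up, then press its small button right down, let it spring back too, and draw the hand clear. Leave its middle button, the square-ended model and everything else on the table alone, and do not shift or lift the model.

Things in the scene. Friction and masses are not known exactly. Their poses are not given: they have to be found in the camera images.
- handset: the round-ended model: a black flat bar 190 long, 46 wide, 18 high, both ends half-round, loose on the table (about 0.3 kg). Three white round sprung buttons stand in a row along the middle of its top: large, medium, small, 60 apart. Origin: centre of its underside; x runs along its length from the large button (x = -60) through the medium one (x = 0) to the small one (x = +60); z up. (sizes in mm)
- large_top (a point): centre of the top face of the large button (diameter 30) at one end of the round-ended model; when up, the face is 11 above the model and 29 above the table. It slides straight down by up to 7; the spring needs about 1.5 N to start and 5 N at the bottom, and returns it by itself. (sizes in mm)
- large (a joint): travel of the large button: 0 up, 0.007 m fully down.
- small_top (a point): centre of the top face of the small button (diameter 14) at the other end of the round-ended model; when up, the face is 11 above the model and 29 above the table. It slides straight down by up to 7; the spring needs about 1.5 N to start and 5 N at the bottom, and returns it by itself. (sizes in mm)
- small (a joint): travel of the small button: 0 up, 0.007 m fully down.
- medium_top (a point): centre of the top face of the middle button (diameter 22), up at 29 above the table, of the round-ended model: leave alone. (sizes in mm)
- medium (a joint): travel of the middle button: 0 up, 0.007 m fully down.
- housing: the square-ended model: a black block 130 x 66 x 30 with one white button (diameter 30, top 41 above the table, at x = -30) and a dark round inlay at x = +35, loose on the table: leave alone. Origin: centre of its underside, x along its length. (sizes in mm)
- other (a joint): travel of the button on the square-ended model: 0 up, 0.007 m fully down.
- spare_large: loose spare white cap, a disc of diameter 30 and height 12, lying beside the round-ended model: leave alone. Origin: centre of its underside. (sizes in mm)
- spare_small: loose spare white cap, a disc of diameter 16 and height 12, lying on the other side of the round-ended model: leave alone. Origin: centre of its underside. (sizes in mm)
- glue: yellow glue tube standing on its wide white cap (diameter 38), 131 tall, near the back of the work area: leave alone. Origin: centre of its underside. (sizes in mm)
- marker: black marker pen with grey cap lying between the two models, pointing away from the robot, 136 long, 14 thick: leave alone. Origin: on the table under its middle; its x axis points to the cap. (sizes in mm)
- brush: paint brush with a pale wooden handle lying on the right of the table, 176 long, 8 thick: leave alone. Origin: on the table under its middle; x points to the bristles. (sizes in mm)
- plate: black square plate 85 x 85 x 5 with a round hole of diameter 34, lying on the left: leave alone. Origin: centre of its underside. (sizes in mm)
- ruler: clear plastic ruler 300 x 34 x 4 lying across the far side of the work area: leave alone. Origin: centre of its underside, x along its length. (sizes in mm)
Mind the look-alikes: they are no part of the job. What is shaped like the handset but turquoise is not meant.

How it is judged:
On the way, in this order (a step that is already met when the one before it is completed fails the run):
1. the large button is pressed down (value of joint large above 0.005 m), for 0.05 s.
2. the large button is back up (value of joint large below 0.0015 m), for 0.05 s.
3. the small button is pressed down (value of joint small above 0.005 m and value of joint large below 0.0015 m), for 0.05 s.
At the end, for the whole second after the job is handed in: All buttons are up (within 1.5 mm), the round-ended model lies flat and still within 15 mm of where it was (its end buttons within 20 mm), and every other thing is within 10 mm of where it was (value of joint each of large, small, medium, other below 0.0015 m and distance of handset from where it was at the start of the episode below 0.015 m and distance of each of large_top, small_top from where it was at the start of the episode below 0.02 m and angle between handset's own z axis and vertical below 0.05 rad and linear speed of each of handset, housing below 0.01 m/s and distance of each of spare_large, spare_small, glue, marker, brush, plate, ruler, housing from where it was at the start of the episode below 0.01 m); the robot touches nothing.
It fails at once if the middle button of the round-ended model is pressed (over 2 mm) (value of joint medium above 0.002 m).
It fails at once if the button of the square-ended model is pressed (over 2 mm) (value of joint other above 0.002 m).
It fails at once if the round-ended model is pressed with more than 25 N (contact force between the fingers and handset above 25 N).
It fails at once if the round-ended model is lifted (over 8 mm), tipped (over 0.2 rad) or shifted by more than 15 mm (height (world z) of handset above 0.008 m or angle between handset's own z axis and vertical above 0.2 rad or distance of handset from where it was at the start of the episode above 0.015 m).
It fails at once if another thing on the table is shifted or lifted by more than 10 mm (distance of any of spare_large, spare_small, glue, marker, brush, plate, ruler, housing from where it was at the start of the episode above 0.01 m).
It also fails if it takes over 40 s, if anything falls off the work surface, if the arm or the gripper's body presses on something with over 40 N, if the wrist force passes 120 N, or if a joint passes its speed limit or range.

## Working session

There is one attempt and no reset: what is moved stays moved. The work goes in short steps, each a Python script; the robot and the scene stay as the last script left them, time stands still between calls to the robot, and variables do not carry over. Pictures are saved under pics/ and viewed, at most 10 in all, crops included, and the job is handed in when it is done.

```bash
mkdir -p pics; python3 - <<'E'
from workcell import bot
import cv2
for n in("top","scene"):
    c=bot.read_camera(n); cv2.imwrite(f"pics/{n}0.png",c["pixels"]); print(n,c["fx"],c["cx"],c["cy"],c["R"],c["t"])
print(bot.current_clock(),bot.current_tool_rot())
E
```

```text
top 462.5789120429874 314.0533132142065 197.1935914307612 [[ 0.01304128 -0.9999135  -0.00171087]
 [-0.99770931 -0.01289891 -0.06640596]
 [ 0.06637814  0.00257297 -0.99779122]] [0.00169189 0.55774482 1.13972787]
scene 378.3821790307917 314.55825578651184 200.14552371258307 [[ 0.23416641  0.97202001 -0.01852522]
 [ 0.6963641  -0.18099491 -0.69449109]
 [-0.67841221  0.14972619 -0.71926277]] [-0.12744731 -0.33329864  1.40057043]
0.1 [-3.10540097e+00 -4.64232335e-01 -1.46033168e-04]
```

View pics/top0.png

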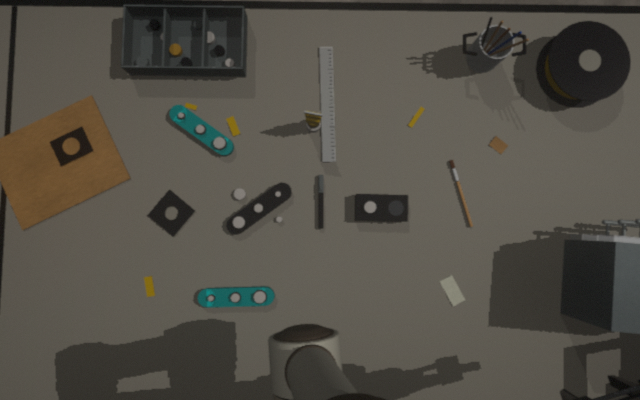

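View pics/scene0.png

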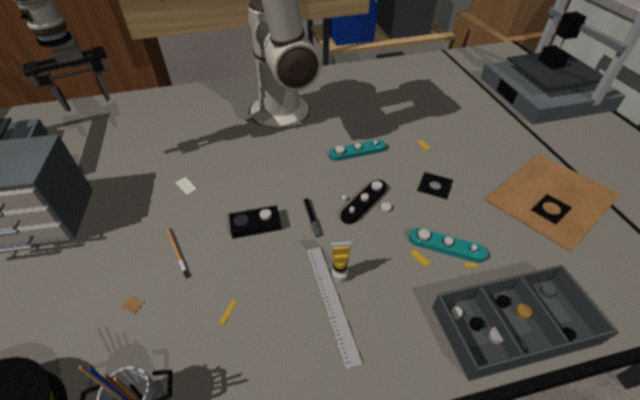

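The top view shows the black round-ended handset with its large button near (239,223), medium near (258,208) and small near (278,195). The spare caps are at (239,194) and (279,219), and the glue is at (313,118). The scene view agrees. Next I'll measure the buttons and move above the middle for a close look.

```bash
cat > h.py <<'E'
import numpy as np, cv2
from scipy.spatial.transform import Rotation as Ro
def cast(c,u,v,z):
    R,t=np.array(c["R"]),np.array(c["t"]); o=-R.T@t
    d=R.T@np.array([(u-c["cx"])/c["fx"],(v-c["cy"])/c["fy"],1]); return o+d*(z-o[2])/d[2]
def project(c,X):
    p=np.array(c["R"])@X+c["t"]; return c["fx"]*p[0]/p[2]+c["cx"],c["fy"]*p[1]/p[2]+c["cy"]
def blobs(c,thr=110,amin=8):
    p=c["pixels"]; m=((p.min(2)>thr)&(p.max(2).astype(int)-p.min(2)<60)).astype(np.uint8)
    n,_,s,ce=cv2.connectedComponentsWithStats(m); return [(ce[i],s[i]) for i in range(1,n) if s[i,4]>=amin]
def down(yaw): # tool z down, tool y at angle yaw in xy plane
    y=np.array([np.cos(yaw),np.sin(yaw),0]);z=np.array([0,0,-1.]);return Ro.from_matrix(np.c_[np.cross(y,z),y,z]).as_rotvec()
E
python3 - <<'E'
from workcell import bot
from h import *
c=bot.read_camera("top")
crop=c["pixels"][180:240,220:295]; print(np.percentile(crop.min(2),[5,50,80,90,99]))
B=[]
for ce,s in blobs(c,130):
    if 220<ce[0]<300 and 180<ce[1]<240: print(ce,s[2:],cast(c,*ce,.029))
print("glue",cast(c,313,118,.1))
L,S=[cast(c,*q,.029) for q in((239,223),(278,195))]
print(L,S,np.linalg.norm(S-L))
d=S-L; yaw=np.arctan2(d[1],d[0])+np.pi/2
M=(L+S)/2
for y in(yaw,yaw-np.pi): print(y,bot.inverse_kinematics(M+[0,0,.2],down(y)))
E
```

```text
[ 31.  84.  86.  87. 118.]
glue [0.73906537 0.01364014 0.1       ]
[0.49063142 0.19364806 0.029     ] [0.56127997 0.09846904 0.029     ] 0.118533804469986
0.638535641231883 [ 4.94163822e-02  7.30131954e-02  1.66131614e+00 -4.44089210e-16
  1.40726331e+00 -5.89119259e-01]
-2.5030570123579103 [ 4.94163822e-02  7.30131954e-02  1.66131614e+00 -8.88178420e-16
  1.40726331e+00  2.55247339e+00]
```

Button spacing comes out at 118.5 mm against the specified 120, so the fix is good. I'll shut the gripper, hover and take a close look.

```bash
python3 - <<'E'
from workcell import bot
from h import *
bot.set_gripper(0.0)
L,S=np.array([.4906,.1936,.029]),np.array([.5613,.0985,.029])
bot.goto((L+S)/2+[-.0,0,.22],down(0.6385))
bot.hold(.3)
c=bot.read_camera("wrist"); p=c["pixels"].copy()
for X in(L,S,(L+S)/2): print(project(c,X))
cv2.imwrite("pics/w1.png",p)
c2=bot.read_camera("top"); cv2.imwrite("pics/t1.png",c2["pixels"])
for ce,s in blobs(c,105,60): print(ce,s[2:],cast(c,*ce,.029))
print(bot.current_clock())
E
```

```text
(np.float64(323.16959543590644), np.float64(122.71783123299905))
(np.float64(323.1861116840584), np.float64(212.58590493995484))
(np.float64(323.1782096745453), np.float64(169.58955571901026))
[294.53018107 146.18848295] [   640    320 156290] [0.47869986 0.14862473 0.029     ]
[426.37824675  12.87824675] [ 27  28 616] [0.51216514 0.35994452 0.029     ]
[197.95710456  21.57908847] [ 21  24 373] [0.30958725 0.19855222 0.029     ]
[174.39189189  68.44932432] [ 27  28 592] [0.31197377 0.13880524 0.029     ]
[325.61257606 123.35294118] [ 24  26 493] [0.49349764 0.19479424 0.029     ]
[562.69918699 153.43089431] [ 16  11 123] [0.75952974 0.34564928 0.029     ]
[515.93869732 168.00383142] [ 21  17 261] [0.7255259  0.29681672 0.029     ]
[325.66122449 170.74693878] [ 18  18 245] [0.52945546 0.14674598 0.029     ]
[470.35862069 182.0045977 ] [ 25  23 435] [0.69126379 0.24809369 0.029     ]
[325.75257732 214.17525773] [11 11 97] [0.56546164 0.09873906 0.029     ]
[633.71621622 228.13513514] [ 19  28 222] [0.91834648 0.33519769 0.029     ]
[618.09340659 257.65384615] [ 49  34 182] [0.9381244  0.29361024 0.029     ]
[607.96445498 273.73933649] [ 60  21 422] [0.94755072 0.26845277 0.029     ]
[141.19465833 371.85466795] [ 116   48 4156] [ 0.48822063 -0.29485138  0.029     ]
[322.55023923 371.44856459] [ 24  38 836] [ 0.72250416 -0.12013555  0.029     ]
[496.63307196 373.18150369] [ 115   48 4336] [0.95058604 0.04455526 0.029     ]
4.6583
```

View pics/w1.png

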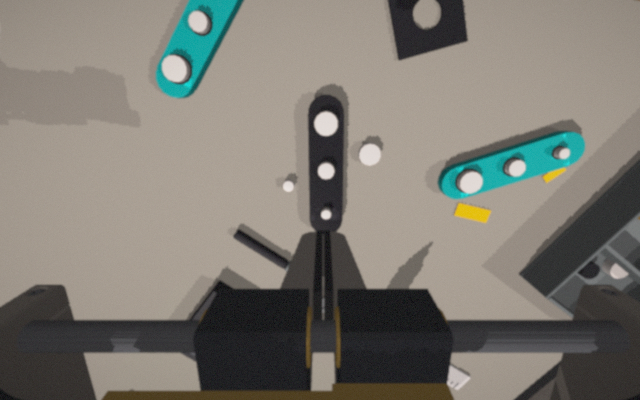

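The wrist view shows all three buttons in a column at (326,123), (326,171) and (326,214). Cast onto the 29 mm plane they are exactly 60 mm apart and within 4 mm of the top view. I'll press them with force monitoring.

```bash
python3 - <<'E'
from workcell import bot
from h import *
for P in([.4930,.1945],[.5645,.0987]):
    P=np.array(P); at=lambda z:[*P,z]
    bot.line_to(at(.07)); bot.line_to(at(.034),max_speed=.08); bot.hold(.2)
    f0=bot.current_contact_force()[2]; log=[]
    for z in(.029,.027,.025,.024,.0232,.0225):
        bot.line_to(at(z),max_speed=.02); bot.hold(.05)
        f=bot.current_contact_force()[2]-f0; log.append((z,round(bot.current_ee_pos()[2],4),round(f,2)))
        if f>9: break
    bot.hold(.2); print(log, bot.current_contact_force()[2]-f0)
    bot.line_to(at(.034),max_speed=.03); bot.hold(.2); bot.line_to(at(.07))
bot.line_to([*P,.25]); bot.hold(.3)
c=bot.read_camera("wrist"); cv2.imwrite("pics/w2.png",c["pixels"])
c=bot.read_camera("top"); cv2.imwrite("pics/t2.png",c["pixels"])
print(bot.current_clock(),bot.current_ee_pos())
E
```

```text
[(0.029, np.float64(0.0292), np.float64(1.56)), (0.027, np.float64(0.0272), np.float64(2.14)), (0.025, np.float64(0.0252), np.float64(2.87)), (0.024, np.float64(0.0242), np.float64(4.03)), (0.0232, np.float64(0.0234), np.float64(5.23)), (0.0225, np.float64(0.0227), np.float64(4.24))] 5.150044790965522
[(0.029, np.float64(0.0292), np.float64(2.22)), (0.027, np.float64(0.0272), np.float64(2.82)), (0.025, np.float64(0.0252), np.float64(4.02)), (0.024, np.float64(0.0242), np.float64(5.22)), (0.0232, np.float64(0.0234), np.float64(4.94)), (0.0225, np.float64(0.0227), np.float64(5.24))] 4.840907866541896
16.9167 [0.56443233 0.09869809 0.24983126]
```

View pics/w2.png

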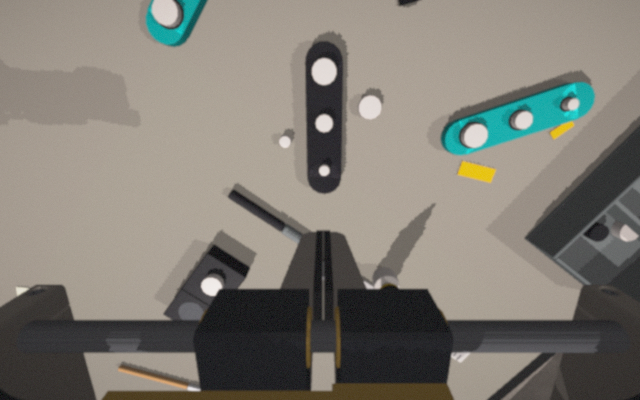

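The picture shows the handset undisturbed, with its buttons at (324,71), (324,123) and (324,171), the caps in place and the hand clear. Both presses followed the spring curve to about 5 N, at about 6.3 mm of travel.

```bash
python3 -c "
from workcell import bot
print(bot.job_done())"
```

```text
the job is handed in; nothing more can be done
None
```

I pressed the large button and then the small one about 6.3 mm down (about 5 N each), released each in turn, left the handset where it was, drew the hand clear and handed the job in; no verdict was returned.

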